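Draw a slipped splice joint into line with a tapered drift

TASK

The loose bar of the splice on the tilted angle plate has shifted, so its bolt holes no longer line up with those in the splice plate. Take the tapered drift from the rack, feel with its tip through the open plate hole nearest the joint for the bar's hole below, and push it steadily down, square to the plate and without ramming it, until its collar is fully home on the plate and the holes are pulled into line. Leave it standing there and do not disturb anything else.

Things in the scene. Friction and masses are not known exactly. Their poses are not given: they have to be found in the camera images.
- drift: tapered steel drift, 146 mm long, 0.36 kg, round about z. Origin at the centre of its tip, z from tip to grip. Tip 10 mm across, tapering evenly to 20 mm at z = 50; parallel 20 mm from z = 50 to 80; collar 34 mm across, z = 80 to 86; plain round grip 22 mm across, z = 86 to 143, then a small bevel to the flat top
- drift_grip (a point): middle of the drift's round grip, 117 mm from the tip; axes as the drift's. At the start the drift hangs upright by its collar in one of the three rack holes, grip up. It stands tallest of the three, and only it has a long plain round grip 22 mm thick (one neighbour has a hexagon head, the other a thin stem)
- drift_collar (a point): centre of the underside of the drift's collar, 80 mm from the tip; axes as the drift's. Home means that this lies on plate_hole
- plate_hole (a point): centre of the mouth of the open hole nearest the joint, 22 mm across, on the upper face of the fixed splice plate. z: outward normal of the plate, 30 degrees off vertical, leaning towards the robot; y: level, along the bars towards the bolted side; x: up the slope. A second open hole lies 50 mm along -y. Bolt heads 35 mm wide, 16 mm high stand 68 and 118 mm along +y
- bar_clamp (a point): on the plate face's level, over the right-hand clamp, 84 mm along -y from plate_hole; axes as there. Under the splice plate (10 mm thick) lies the loose bar (50 x 10 mm, same 22 mm hole), nipped by this clamp: 8 to 11 N sideways at its hole slide or swing it, and it stays put. Below it is a slot 34 mm wide with over 60 mm of room for the tip. The clamp's studs rise 22 mm above the face
- joint_gap (a point): on the plate's face above the gap between the two bars, 34 mm along +y from plate_hole; axes as there. The loose bar has shifted: its hole is off by up to 8 mm either way along y and 6.5 mm either way along x, mostly hidden and not reported. A tip that meets the bar stops 10 mm below the face; over both holes it goes on. The left bar is bolted fast; a like clamp stands 118 mm along +y from here
- angle_plate: the fixed tilting angle plate under the splice: green base 210 x 260 mm, origin at its middle on the bench, x (level) towards the high side, y along the bars, z up. Its tilted table is 146 x 260 mm, the middle 90 mm above the bench; its highest points, clamp studs and quadrants, 150 mm; the bars reach 200 mm to -y and 170 mm to +y
- rack: fixed rack with a wooden top, 230 mm long in x, 64 mm wide in y, top at z = 100; origin on the bench under its middle. Three 23 mm holes along x at -68, 0 and 68 mm hold the drift, the pin and the punch in any order; the neighbours reach no higher than 37 mm above the rack top
- pin: bystander in the rack: parallel steel pin with a collar and hexagon head, 99 mm long, top 33 mm above the rack; origin at its foot
- punch: bystander in the rack: dark slim punch with a collar, 94 mm long, top 36 mm above the rack; origin at its point
- hammer: bystander: hammer lying on the bench, 280 mm long
- file: bystander: file with an orange handle lying on the bench, 285 mm long
- try_square: bystander: steel try square lying on the bench, 100 x 160 mm
- offcut: bystander: flat steel offcut, 130 x 60 x 10 mm
- marker: bystander: marker pen, 120 mm long
Not all that is in view belongs to the job. Leave any blue or orange look-alike of the drift alone.

How it is judged:
By the outcome, as a careful person would: the job done as asked, in the order asked, and still so for the second after the job is handed in, with the robot touching nothing.
It also fails if it takes over 51 s, if anything falls off the work surface, if the arm or the gripper's body presses on something with over 40 N, if the wrist force passes 120 N, or if a joint passes its speed limit or range.

ROBOT

A 6-joint arm with a two-finger parallel gripper is mounted at the origin on the work surface. World frame = base frame: x ahead of the robot, y to its left, z up, the work surface at z = 0. Lengths are in m, angles in degrees, forces in N, time in s.
With the tool pointing down it reaches from about 0.35 to 0.85 m from the base axis. Payload 8.1 kg.
Tool frame: the origin (TCP) lies at the centre of the arm's flange, where the gripper is bolted on; the fingertips stand 173 mm ahead of it and the grasp point (between the pads) lies 155 mm ahead of it; z points along the fingers, y is the line along which they close (so a half turn about z gives the same grasp; the last joint's range is limited). The gripper opens to 85 mm and grips with 20 to 120 N. Pads are 22 mm wide; open, the fingers measure 114 mm over their backs; the gripper's body (76 mm by 85 mm) begins 54 mm behind the grasp point. The pads swing forward as they close: fully open they stand 13 mm farther back than shut.
Start: joints at [58.648, 7.471, 85.268, -0, 87.261, -4.893], TCP at [0.267, 0.537, 0.405] pointing down, gripper open.
Joint ranges: [-169.43, 169.43], [-51.17, 129.36], [1.28, 143.12], [-76.62, 256.62], [0, 156.53], [-152.29, 152.29]. Speed limits (degrees/s): [136.94, 136.94, 159.86, 180, 180, 180].

INTERFACE

Orientations are given as a 3x3 rotation matrix whose columns are the frame's x, y, z axes.
In Python, from plant import robot, cams gives the robot as it stands.
- The arm moves only by the shell command python3 -m jog 'ROWS' [FORCE]. ROWS is a JSON object of lists of equal length, an entry for each row: "gripper": the finger opening in cm, from 0 to 8.54; "xyz": the shift along the world's x, y, z in cm, a list of three; "yaw": the turn about the world's z in degrees. A call has exactly 8 rows; each row is the pose to reach, as a shift and turn from the pose commanded when the call began; what a row does not reach only later rows make up. A row lasts 1/8 s, in which the tool goes at most 62.5 mm and 10.7 degrees, less where a joint would pass 70% of its speed; a pose out of reach is approached as far as the arm can. A call with a gripper value outside its range is refused whole. The fingers move at their own pace and stop on an object; FORCE is the grip in N (left out, the last holds). Time passes only in rows, so rows that repeat a pose let the fingers close, or fill a call up. It gives the time, the measured TCP pose, the force, the opening and the grip force at its end, in the units of the state.
- robot.sense(): the state, without advancing time (a new reading comes with each control period).
- cams.capture(name): name is "side" or "top" or "wrist"; returns the picture (384x512x3 uint8, red, green, blue); there is no depth.
- cams.get_calibration(name): a dict with "fovy" (degrees; the focal length in pixels is half the picture's height over the tangent of half this angle, whatever the lens; pixels are square), "cx", "cy" (the principal point, pixels), "T" (4x4, takes a point from camera to world coordinates); the wrist camera has in their place "T_tool_cam" (4x4, takes a point from camera to tool coordinates, whose origin is the TCP and whose axes are the flange's). Camera axes: x right, y down, z forward; pixel columns grow to the right and rows downward; lengths in m; the calibration is good to about 2 mm. A picture is of the moment at which its call begins: read the wrist's pose just before it. get_calibration takes no time and is no camera call.
- robot.job_done(): hands the job in; it is judged then, once.
The state is a dict: "time_s": time; "joint_pos": joint angles; "qvel": joint speeds; "effort": joint torques, N m; "tcp_pos": TCP position; "eef_rot": TCP orientation; "ft_force": force on the tool from outside, world axes, zero at the start; "moment": the same for the moment, N m; "grip_width": opening from 0.0 (shut) to 1.0 (fully open); "grip_force": force on a finger pad.
Only numpy, scipy, OpenCV 4.12 (cv2) and the standard library are available. Lean on these libraries where they do the work, as an engineer would, in place of code of your own. Each camera call takes 0.05 s, during which the arm holds its last target. There are 200 camera calls.

## Working session

There is one attempt and no reset: what is moved stays moved. The work goes in short steps, Python scripts to look and compute and a shell command to move; the robot and the scene stay as the last step left them, time stands still between calls to the robot, and variables do not carry over. Pictures are saved under pics/ and viewed, at most 10 in all, crops included, and the job is handed in when it is done.

```bash
mkdir -p pics; ls; cat > h.py <<'E'
import numpy as np,cv2
from plant import robot,cams
def snap(n,f):
    s=robot.sense(); im=cams.capture(n); c=cams.get_calibration(n)
    if n=='wrist':
        T=np.eye(4);T[:3,:3]=s['eef_rot'];T[:3,3]=s['tcp_pos'];T=T@np.array(c['T_tool_cam'])
    else: T=np.array(c['T'])
    f_=im.shape[0]/2/np.tan(np.radians(c['fovy'])/2)
    np.savez('pics/'+f+'.npz',im=im,T=T,K=[f_,c['cx'],c['cy']])
    cv2.imwrite('pics/'+f+'.png',im[:,:,::-1]); return im
def load(f):
    d=np.load('pics/'+f+'.npz'); return d['im'],d['T'],d['K']
def ray(f,u,v):
    _,T,K=load(f); d=np.array([(u-K[1])/K[0],(v-K[2])/K[0],1.]); return T[:3,3],T[:3,:3]@d
def onz(f,u,v,z):
    o,d=ray(f,u,v); return o+d*(z-o[2])/d[2]
def proj(f,p):
    _,T,K=load(f); q=T[:3,:3].T@(np.array(p)-T[:3,3]); return K[1]+K[0]*q[0]/q[2],K[2]+K[0]*q[1]/q[2]
def tri(obs):
    A=np.zeros((3,3));b=np.zeros(3);R=[ray(*o) for o in obs]
    for o,d in R:
        d=d/np.linalg.norm(d);P=np.eye(3)-np.outer(d,d);A+=P;b+=P@o
    x=np.linalg.solve(A,b)
    return x,[round(1e3*np.linalg.norm(np.cross(x-o,d/np.linalg.norm(d))),1) for o,d in R]
def crop(f,out,x0,y0,x1,y1,k):
    im=load(f)[0][y0:y1,x0:x1,::-1]; cv2.imwrite('pics/'+out+'.png',cv2.resize(im,None,fx=k,fy=k,interpolation=cv2.INTER_CUBIC))
E
python3 - <<'E'
from h import *
ims=[snap(n,n+'0') for n in ('top','side','wrist')]
for n in('top0','side0'):
    _,T,K=load(n);print(n,K,T.round(3).tolist())
cv2.imwrite('pics/a.png',np.hstack(ims[:2])[:,:,::-1][:, :])
m=cv2.resize(np.vstack(ims[:2])[:,:,::-1],None,fx=.78,fy=.78)
E
```

```text
pics
top0 [450.55099964 256.24419377 187.30856743] [[-0.027, -0.986, 0.166, 0.359], [-1.0, 0.028, 0.009, -0.037], [-0.013, -0.166, -0.986, 1.293], [0.0, 0.0, 0.0, 1.0]]
side0 [355.38682719 255.73299757 189.76823439] [[-0.999, -0.032, 0.005, 0.559], [-0.026, 0.687, -0.726, 0.641], [0.02, -0.726, -0.687, 0.725], [0.0, 0.0, 0.0, 1.0]]
```

View pics/top0.png

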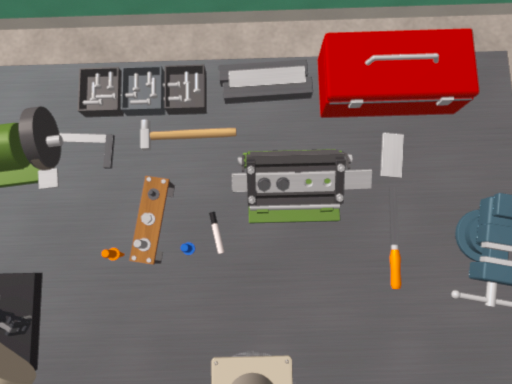

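View pics/side0.png

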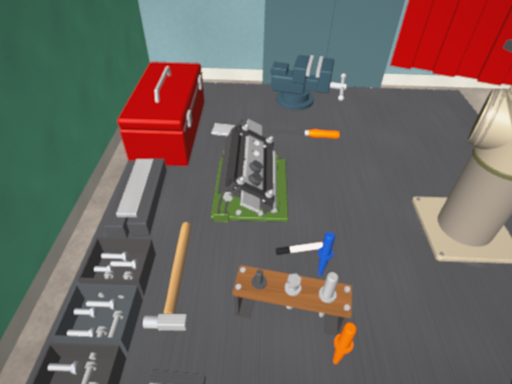

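```bash
python3 - <<'E'
from h import *
crop('top0','c1',225,140,380,230,5)
crop('side0','c2',205,110,295,225,5)
crop('top0','c3',120,170,180,270,5)
crop('side0','c4',225,255,360,330,5)
a=[cv2.imread(f'pics/c{i}.png') for i in (1,2,3,4)]
W=Hh=None
c=np.zeros((1050,1250,3),np.uint8)
c[:450,:775]=a[0];c[450:1025,:450]=a[1];c[0:500,800:1100]=a[2];c[520:895,500:1175]=a[3]
cv2.imwrite('pics/m.png',cv2.resize(c,None,fx=.57,fy=.57,interpolation=cv2.INTER_AREA))
x,r=tri([('top0',138,243),('side0',332,279)]);print(x,r)
E
```

```text
[0.416696   0.27361202 0.15620846] [np.float64(0.0), np.float64(0.0)]
```

View pics/m.png

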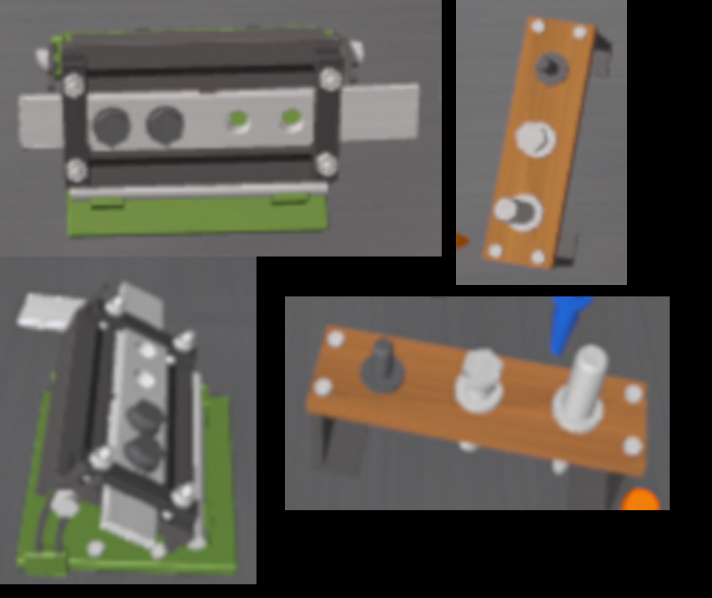

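```bash
python3 - <<'E'
from h import *
np.set_printoptions(precision=4,suppress=True)
print('drift top',onz('top0',137.2,243.7,.166),onz('side0',332.7,276,.166),'collar',onz('top0',143.9,244.4,.106),onz('side0',327.5,295,.106))
print('tri',tri([('top0',137.2,243.7),('side0',332.7,276)]))
M=lambda f,u,v:(f,)+((225+u/2.85,140+v/2.85) if f=='top0' else (205+u/2.85,110+(v-256)/2.85))
H=tri([M('top0',238,121),M('side0',148,380)]);H2=tri([M('top0',291,117),M('side0',150,350)])
B=tri([M('top0',165,124),M('side0',147,416)]);B2=tri([M('top0',112,125),M('side0',147,450)])
for n,x in zip(('H','H2','B','B2'),(H,H2,B,B2)):print(n,x)
d=B2[0]-H2[0];print(np.degrees(np.arctan2(d[0],d[1])),np.linalg.norm(d))
# clamp studs
print(cams.get_calibration('wrist')); print(robot.sense()['eef_rot'])
p=onz('top0',*M('top0',68,235)[1:],0.005);q=onz('top0',*M('top0',326,228)[1:],.005);print('base edge',p,q,np.linalg.norm(p-q),np.degrees(np.arctan2(*(p-q)[:2])))
E
```

```text
drift top [0.4145 0.2729 0.166 ] [0.4171 0.2735 0.166 ] collar [0.4151 0.2718 0.106 ] [0.4175 0.2773 0.106 ]
tri (array([0.4156, 0.2729, 0.1646]), [np.float64(1.1), np.float64(1.1)])
H (array([ 0.5664, -0.1669,  0.103 ]), [np.float64(1.7), np.float64(1.7)])
H2 (array([ 0.567 , -0.2163,  0.1045]), [np.float64(3.2), np.float64(3.2)])
B (array([ 0.5648, -0.0979,  0.1131]), [np.float64(0.6), np.float64(0.6)])
B2 (array([ 0.5644, -0.0484,  0.1143]), [np.float64(1.4), np.float64(1.4)])
-0.8771992413482949 0.16818839079956824
{'fovy': 61.70450585100761, 'cx': 258.28382941737124, 'cy': 196.97762355021175, 'T_tool_cam': array([[-0.0001, -0.9538, -0.3003,  0.0767],
       [ 1.    , -0.0002,  0.0006, -0.0005],
       [-0.0006, -0.3003,  0.9538,  0.0308],
       [ 0.    ,  0.    ,  0.    ,  1.    ]])}
[[-0.8953  0.4455 -0.0007]
 [ 0.4455  0.8953 -0.0012]
 [ 0.0001 -0.0014 -1.    ]]
base edge [ 0.4741 -0.0022  0.005 ] [ 0.474  -0.2609  0.005 ] 0.2587079613277618 0.038806450503847054
```

```bash
python3 -m jog '{"gripper":[5,5,5,5,5,5,5,5],"xyz":[[2.5,-4.4,0],[5,-8.8,0],[7.5,-13.2,0],[10,-17.6,0],[12.5,-22,-1],[14.9,-26.4,-2],[14.9,-26.4,-3],[14.9,-26.4,-3.5]],"yaw":[4,8,12,16,20,24,26.5,26.5]}' 30 && python3 - <<'E'
from h import *
snap('wrist','w1');print(robot.sense()['eef_rot'])
print([proj('w1',(.4157,.2732,z)) for z in (.166,.106)])
E
```

```text
time_s: 1.15
tcp_pos: [0.4164, 0.2725, 0.3689]
eef_rot: [[-1.0, 0.001, -0.001], [0.001, 1.0, -0.0], [0.001, -0.0, -1.0]]
ft_force: [-0.2, 0.3, 0.5]
grip_width: 0.59
grip_force: 0.0
[[-9.99998474e-01  6.48560985e-04 -1.62204391e-03]
 [ 6.49642873e-04  9.99999567e-01 -6.66552908e-04]
 [ 1.62161091e-03 -6.67605640e-04 -9.99998462e-01]]
[(np.float64(260.3123243067438), np.float64(233.44482430296367)), (np.float64(259.8190396040595), np.float64(201.2555268864968))]
```

View pics/w1.png

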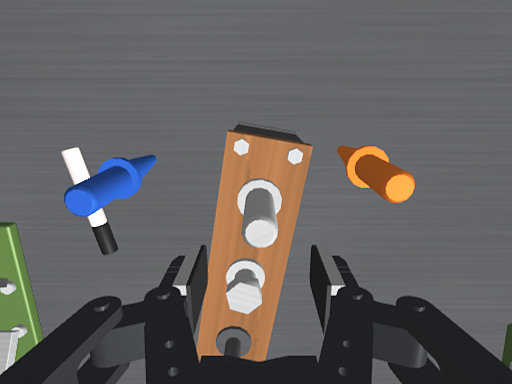

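```bash
python3 -m jog '{"gripper":[5,5,5,1.5,1.5,1.5,1.5,1.5],"xyz":[[0,0,-4],[0,0,-7.8],[0,0,-7.8],[0,0,-7.8],[0,0,-7.8],[0,0,-7.8],[0,0,-7.8],[0,0,-7.8]],"yaw":[0,0,0,0,0,0,0,0]}' 40
```

```text
time_s: 2.2
tcp_pos: [0.417, 0.2736, 0.294]
eef_rot: [[-1.0, -0.001, 0.003], [-0.001, 1.0, 0.002], [-0.003, 0.002, -1.0]]
ft_force: [-1.5, 0.7, 7.2]
grip_width: 0.245
grip_force: 39.7
```

```bash
python3 -m jog '{"gripper":[1.5,1.5,1.5,1.5,1.5,1.5,1.5,1.5],"xyz":[[0,0,3],[0,0,6],[-0.9,0,5.9],[-1.9,0,5.7],[-2.8,0,5.6],[-3.7,0,5.4],[-4.6,0,5.3],[-5.5,0,5.1]],"yaw":[0,0,0,0,0,0,0,0]}' && python3 -m jog '{"gripper":[1.5,1.5,1.5,1.5,1.5,1.5,1.5,1.5],"xyz":[[0,0,0],[-0.2,0,3],[-0.2,0,8],[-0.2,0,12],[-0.2,0,12],[-0.2,0,12],[-0.2,0,12],[-0.2,0,12]],"yaw":[0,0,0,0,0,0,0,0]}' 80 && python3 - <<'E'
from h import *
snap('side','s2');snap('wrist','w2');snap('top','t2');s=robot.sense();print(s['tcp_pos'],s['ft_force'],s['moment'])
a,b,c=[load(i)[0] for i in('s2','w2','t2')]
m=np.hstack([a[:, 200:512],b])[:,:,::-1];cv2.imwrite('pics/m2.png',cv2.resize(m,(800,int(384*800/m.shape[1]))))
G=np.array(s['tcp_pos'])-[0,0,.155];n=np.array([-.5,0,.866])
for f in('s2','w2','t2'):print(f,[tuple(np.round(proj(f,G+n*k),1)) for k in(.027,0,-.119)])
E
```

```text
time_s: 3.2
tcp_pos: [0.3607, 0.2729, 0.3414]
eef_rot: [[-1.0, -0.001, 0.0], [-0.001, 1.0, -0.001], [-0.0, -0.001, -1.0]]
ft_force: [6.1, 0.5, -3.3]
grip_width: 0.246
grip_force: 42.0
time_s: 4.2
tcp_pos: [0.359, 0.2731, 0.461]
eef_rot: [[-1.0, -0.001, -0.003], [-0.001, 1.0, -0.001], [0.003, -0.001, -1.0]]
ft_force: [0.7, 0.9, -3.2]
grip_width: 0.239
grip_force: 78.7
[0.35926156 0.27313939 0.46210166] [-0.1694518   0.14405071 -2.33775641] [-0.0216322   0.05918763  0.02019677]
s2 [(np.float64(398.3), np.float64(216.5)), (np.float64(385.1), np.float64(226.3)), (np.float64(335.4), np.float64(263.7))]
w2 [(np.float64(260.2), np.float64(283.0)), (np.float64(259.8), np.float64(280.4)), (np.float64(259.1), np.float64(275.2))]
t2 [(np.float64(115.2), np.float64(273.2)), (np.float64(118.8), np.float64(266.6)), (np.float64(132.8), np.float64(241.2))]
```

View pics/m2.png

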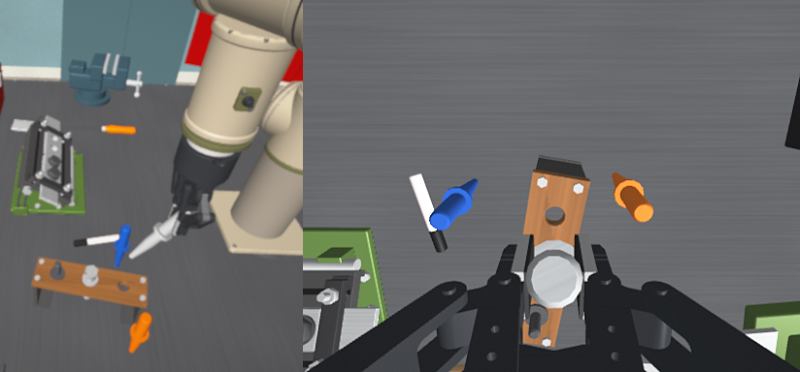

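```bash
python3 -m jog '{"gripper":[1.5,1.5,1.5,1.5,1.5,1.5,1.5,1.5],"xyz":[[1,-5,0],[2.5,-11,0],[4,-17,0],[6,-23,0],[7.5,-29,0],[9,-35,-0.4],[10,-40,-0.8],[10.6,-44,-1]],"yaw":[0,0,0,0,0,0,0,0]}' 80 && python3 -m jog '{"gripper":[1.5,1.5,1.5,1.5,1.5,1.5,1.5,1.5],"xyz":[[0,0,0],[0,0,0],[0,0,0],[0,0,0],[0,0,0],[0,0,0],[0,0,0],[0,0,0]],"yaw":[0,0,0,0,0,0,0,0]}' 80 && python3 - <<'E'
from h import *
snap('wrist','w3');snap('side','s3');snap('top','t3')
u,v=proj('w3',(.566,-.167,.103));print(u,v)
x0,y0=int(u)-110,int(v)-60
print(x0,y0);crop('w3','w3c',x0,max(y0,0),x0+200,max(y0,0)+150,4)
E
```

```text
time_s: 5.35
tcp_pos: [0.4653, -0.1691, 0.4522]
eef_rot: [[-1.0, 0.001, -0.0], [0.001, 1.0, 0.0], [0.0, 0.0, -1.0]]
ft_force: [1.2, -0.1, -2.4]
grip_width: 0.236
grip_force: 79.3
time_s: 6.35
tcp_pos: [0.4653, -0.1669, 0.4527]
eef_rot: [[-1.0, -0.001, -0.0], [-0.001, 1.0, -0.0], [0.0, -0.0, -1.0]]
ft_force: [-0.3, -0.3, -3.8]
grip_width: 0.235
grip_force: 79.6
258.413784669639 263.1112151370003
148 203
```

View pics/w3c.png

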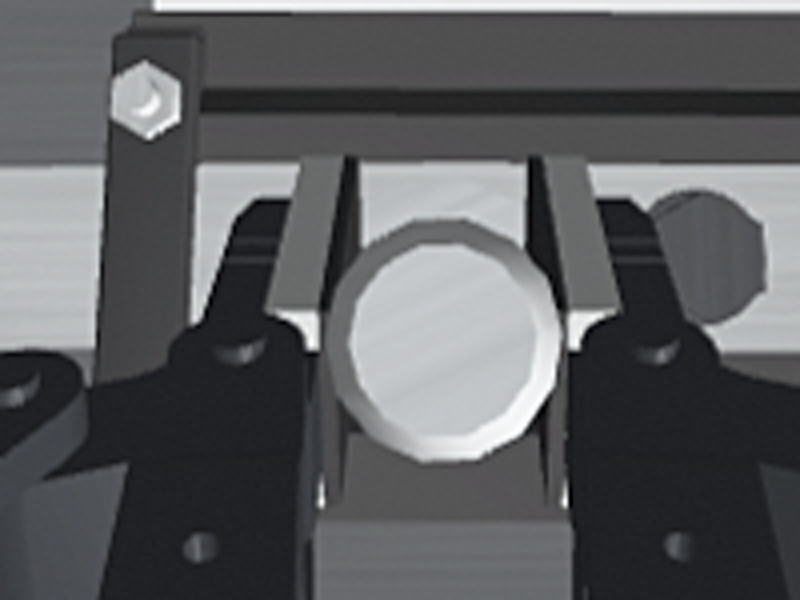

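```bash
python3 -m jog '{"gripper":[1.5,1.5,1.5,1.5,1.5,1.5,1.5,1.5],"xyz":[[3,0,0],[6.5,0,0],[10,0,0],[12.5,0,0],[12.5,0,0],[12.5,0,0],[12.5,0,0],[12.5,0,0]],"yaw":[0,0,0,0,0,0,0,0]}' 80 && python3 - <<'E'
from h import *
snap('wrist','w4')
u,v=proj('w4',(.566,-.167,.103));print(u,v)
x0,y0=int(u)-60,int(v)-45
a=load('w4')[0][y0:y0+90,x0:x0+110,::-1];a=cv2.resize(a,None,fx=7,fy=7,interpolation=cv2.INTER_CUBIC)
print(x0,y0);cv2.imwrite('pics/w4c.png',a)
E
```

```text
time_s: 7.5
tcp_pos: [0.5898, -0.1669, 0.4531]
eef_rot: [[-1.0, -0.0, 0.0], [-0.0, 1.0, -0.0], [-0.0, -0.0, -1.0]]
ft_force: [0.9, 0.6, -3.8]
grip_width: 0.236
grip_force: 79.5
258.64847933423545 151.31171197402585
198 106
```

View pics/w4c.png

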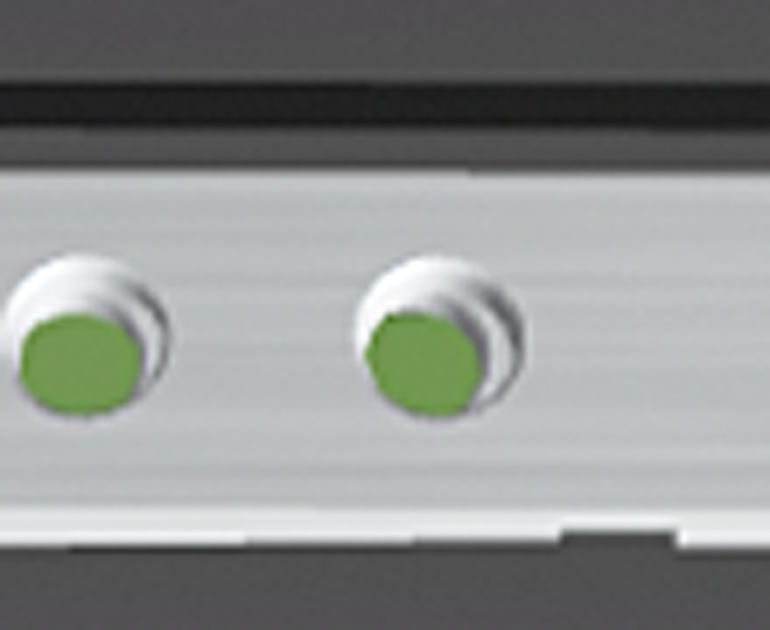

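```bash
python3 - <<'E'
from h import *
from scipy.ndimage import map_coordinates
np.set_printoptions(precision=4,suppress=True)
for f,b,y0 in(('s2','side0',.2731),('t2','top0',.2731),('s3','side0',-.1669),('t3','top0',-.1669)):
    T=np.array([.3593,y0,.4621]) if f in('s2','t2') else np.array([.4653,-.1669,.4527])
    G=T-[0,0,.155]
    D=np.abs(load(f)[0].astype(float)-load(b)[0]).sum(2)
    for th in(30,32):
        n=np.array([-np.sin(np.radians(th)),0,np.cos(np.radians(th))])
        ks=np.arange(.104,.132,.002)
        P=np.array([proj(f,G-n*k) for k in ks]);print(f,th,[int(v) for v in map_coordinates(D,[P[:,1],P[:,0]],order=1)])
for f in('s2','t2'):
    D=np.abs(load(f)[0].astype(float)-load('side0' if f=='s2' else 'top0')[0]).sum(2)
    G=np.array([.3593,.2731,.3071])
    for s in(60,100):  # centre of the cross profile along world y-plane perp
        n=np.array([-.5,0,.866]);w=np.array([.866,0,.5])
        ts=np.arange(-.02,.0201,.001)
        P=np.array([proj(f,G-n*s/1e3+w*t) for t in ts]);v=map_coordinates(D,[P[:,1],P[:,0]],order=1)>60
        print(f,s,ts[v][[0,-1]]*1e3 if v.any() else None)
for z in(.097,.0995,.102,.104):print(z,onz('w4',260.8,153.8,z), tri([('w4',260.8,153.8),('top0',308.5,182.5)])[0])
E
```

```text
s2 30 [379, 376, 374, 376, 378, 378, 377, 377, 380, 354, 266, 119, 15, 5, 2]
s2 32 [356, 353, 353, 349, 344, 329, 323, 310, 266, 145, 46, 4, 1, 2, 1]
t2 30 [87, 90, 85, 74, 87, 100, 97, 91, 79, 88, 86, 65, 36, 9, 11]
t2 32 [171, 169, 170, 161, 165, 155, 135, 117, 80, 50, 28, 11, 2, 1, 1]
s3 30 [315, 317, 311, 308, 308, 302, 298, 284, 257, 211, 120, 58, 11, 3, 1]
s3 32 [369, 369, 361, 358, 355, 338, 339, 297, 269, 179, 91, 30, 7, 2, 2]
t3 30 [362, 373, 365, 342, 315, 286, 259, 232, 213, 209, 207, 206, 197, 170, 143]
t3 32 [330, 304, 277, 249, 227, 208, 191, 162, 130, 103, 84, 72, 60, 50, 50]
s2 60 [-14.  15.]
s2 100 [-12.  10.]
t2 60 [-9. 18.]
t2 100 [-16.  12.]
0.097 [ 0.5695 -0.1648  0.097 ] [ 0.5648 -0.165   0.1225]
0.0995 [ 0.5691 -0.1648  0.0995] [ 0.5648 -0.165   0.1225]
0.102 [ 0.5687 -0.1648  0.102 ] [ 0.5648 -0.165   0.1225]
0.104 [ 0.5683 -0.1649  0.104 ] [ 0.5648 -0.165   0.1225]
```

```bash
python3 -m jog '{"gripper":[1.5,1.5,1.5,1.5,1.5,1.5,1.5,1.5],"xyz":[[-3,-0.1,0],[-6,-0.1,0],[-8.9,-0.2,-1],[-8.9,-0.2,-4],[-8.9,-0.2,-6.5],[-8.9,-0.2,-8],[-8.9,-0.2,-8],[-8.9,-0.2,-8]],"yaw":[0,0,0,0,0,0,0,0]}' 100 && python3 - <<'E'
from h import *
snap('side','s5');snap('top','t5');s=robot.sense();print(s['tcp_pos'],s['ft_force'])
a=load('s5')[0][115:190,220:300];b=load('t5')[0][150:225,270:350]
m=np.hstack([cv2.resize(i,None,fx=5,fy=5,interpolation=cv2.INTER_CUBIC) for i in(a,b)])[:,:,::-1].copy()
G=np.array(s['tcp_pos'])-[0,0,.155];n=np.array([-.5,0,.866])
for q,c in((G-.121*n,(0,0,255)),(np.array([.569,-.165,.1005]),(255,0,255))):
    u,v=proj('s5',q);cv2.circle(m,(int((u-220)*5),int((v-115)*5)),3,c,1)
    u,v=proj('t5',q);cv2.circle(m,(int((u-270)*5)+400,int((v-150)*5)),3,c,1)
cv2.imwrite('pics/m5.png',m)
E
```

```text
time_s: 8.55
tcp_pos: [0.5017, -0.169, 0.3739]
eef_rot: [[-1.0, -0.001, 0.001], [-0.001, 1.0, -0.001], [-0.001, -0.001, -1.0]]
ft_force: [-0.2, -0.4, -2.7]
grip_width: 0.237
grip_force: 97.8
[ 0.50177103 -0.16899771  0.37414314] [ 0.31382865  0.03806292 -2.20523908]
```

View pics/m5.png

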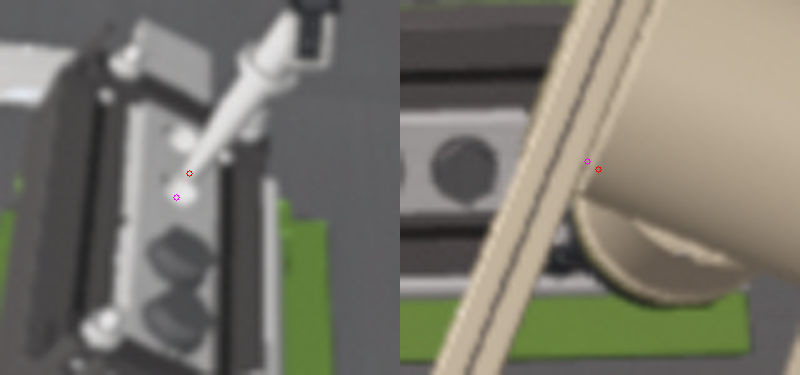

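```bash
python3 -m jog '{"gripper":[1.5,1.5,1.5,1.5,1.5,1.5,1.5,1.5],"xyz":[[0.1,0,-0.4],[0.3,0,-0.8],[0.4,0,-1],[0.5,0,-1.2],[0.6,0,-1.4],[0.75,0,-1.6],[0.9,0,-1.75],[0.9,0,-1.75]],"yaw":[0,0,0,0,0,0,0,0]}' 100
```

```text
time_s: 9.65
tcp_pos: [0.5104, -0.1688, 0.355]
eef_rot: [[-1.0, -0.001, -0.0], [-0.001, 1.0, 0.0], [0.0, 0.0, -1.0]]
ft_force: [1.0, 0.6, -3.2]
grip_width: 0.235
grip_force: 97.9
```

```bash
python3 -m jog '{"gripper":[1.5,1.5,1.5,1.5,1.5,1.5,1.5,1.5],"xyz":[[0.1,0,-0.15],[0.15,0,-0.3],[0.25,0,-0.45],[0.3,0,-0.55],[0.4,0,-0.65],[0.45,0,-0.75],[0.5,0,-0.87],[0.5,0,-0.87]],"yaw":[0,0,0,0,0,0,0,0]}' 100
```

```text
time_s: 10.65
tcp_pos: [0.5155, -0.1687, 0.3465]
eef_rot: [[-1.0, -0.001, 0.001], [-0.001, 1.0, 0.0], [-0.001, 0.0, -1.0]]
ft_force: [1.4, 3.2, 0.6]
grip_width: 0.235
grip_force: 98.3
```

```bash
python3 -m jog '{"gripper":[1.5,1.5,1.5,1.5,1.5,1.5,1.5,1.5],"xyz":[[0.0,0.1,0],[0.1,0.12,-0.15],[0.15,0.14,-0.3],[0.25,0.16,-0.45],[0.35,0.18,-0.6],[0.45,0.2,-0.75],[0.5,0.2,-0.87],[0.5,0.2,-0.87]],"yaw":[0,0,0,0,0,0,0,0]}' 100
```

```text
time_s: 11.65
tcp_pos: [0.5204, -0.1668, 0.3377]
eef_rot: [[-1.0, -0.001, 0.0], [-0.001, 1.0, 0.0], [-0.0, 0.0, -1.0]]
ft_force: [2.4, 0.9, -0.1]
grip_width: 0.236
grip_force: 98.4
```

```bash
python3 -m jog '{"gripper":[1.5,1.5,1.5,1.5,1.5,1.5,1.5,1.5],"xyz":[[0.1,0.02,-0.15],[0.15,0.05,-0.25],[0.2,0.07,-0.35],[0.25,0.1,-0.45],[0.35,0.1,-0.6],[0.45,0.1,-0.75],[0.5,0.1,-0.87],[0.5,0.1,-0.87]],"yaw":[0,0,0,0,0,0,0,0]}' 100
```

```text
time_s: 12.65
tcp_pos: [0.5256, -0.1661, 0.3296]
eef_rot: [[-1.0, -0.001, 0.001], [-0.001, 1.0, -0.001], [-0.001, -0.001, -1.0]]
ft_force: [2.5, -0.1, 5.5]
grip_width: 0.235
grip_force: 98.8
```

```bash
python3 -m jog '{"gripper":[1.5,1.5,1.5,1.5,1.5,1.5,1.5,1.5],"xyz":[[0.1,0,0],[0.15,0,-0.1],[0.25,0.02,-0.25],[0.3,0.03,-0.35],[0.35,0.05,-0.45],[0.4,0.05,-0.5],[0.4,0.05,-0.5],[0.4,0.05,-0.5]],"yaw":[0,0,0,0,0,0,0,0]}' 100
```

```text
time_s: 13.65
tcp_pos: [0.5294, -0.166, 0.3253]
eef_rot: [[-1.0, -0.0, 0.001], [-0.0, 1.0, -0.002], [-0.001, -0.002, -1.0]]
ft_force: [-1.8, -2.6, 10.7]
grip_width: 0.236
grip_force: 99.4
```

```bash
python3 -m jog '{"gripper":[1.5,1.5,1.5,1.5,1.5,1.5,1.5,1.5],"xyz":[[0.05,0.02,-0.1],[0.1,0.04,-0.2],[0.2,0.06,-0.3],[0.25,0.08,-0.4],[0.3,0.1,-0.5],[0.35,0.1,-0.6],[0.4,0.1,-0.7],[0.4,0.1,-0.7]],"yaw":[0,0,0,0,0,0,0,0]}' 120
```

```text
time_s: 14.65
tcp_pos: [0.5335, -0.1652, 0.3182]
eef_rot: [[-1.0, -0.0, 0.001], [-0.0, 1.0, -0.002], [-0.001, -0.002, -1.0]]
ft_force: [-1.1, -2.1, 9.1]
grip_width: 0.23
grip_force: 116.8
```

Going in steadily at low force; continue.

```bash
python3 -m jog '{"gripper":[1.5,1.5,1.5,1.5,1.5,1.5,1.5,1.5],"xyz":[[0.05,0.01,-0.1],[0.1,0.02,-0.2],[0.2,0.03,-0.3],[0.25,0.04,-0.4],[0.3,0.05,-0.5],[0.35,0.05,-0.6],[0.4,0.05,-0.7],[0.4,0.05,-0.7]],"yaw":[0,0,0,0,0,0,0,0]}' 120
```

```text
time_s: 15.65
tcp_pos: [0.5375, -0.1649, 0.311]
eef_rot: [[-1.0, 0.0, 0.001], [-0.0, 1.0, -0.003], [-0.001, -0.003, -1.0]]
ft_force: [0.2, -3.9, 6.7]
grip_width: 0.234
grip_force: 116.9
```

```bash
python3 -m jog '{"gripper":[1.5,1.5,1.5,1.5,1.5,1.5,1.5,1.5],"xyz":[[0.05,0,-0.1],[0.1,0,-0.2],[0.2,0,-0.3],[0.25,0,-0.4],[0.3,0,-0.5],[0.35,0,-0.6],[0.4,0,-0.7],[0.4,0,-0.7]],"yaw":[0,0,0,0,0,0,0,0]}' 120 && python3 -m jog '{"gripper":[1.5,1.5,1.5,1.5,1.5,1.5,1.5,1.5],"xyz":[[0.05,0,-0.1],[0.1,0,-0.2],[0.15,0,-0.3],[0.2,0,-0.4],[0.25,0,-0.45],[0.3,0,-0.5],[0.3,0,-0.52],[0.3,0,-0.52]],"yaw":[0,0,0,0,0,0,0,0]}' 120
```

```text
time_s: 16.65
tcp_pos: [0.5415, -0.165, 0.304]
eef_rot: [[-1.0, -0.0, 0.001], [-0.0, 1.0, -0.003], [-0.001, -0.003, -1.0]]
ft_force: [0.3, -5.5, 8.0]
grip_width: 0.23
grip_force: 116.9
time_s: 17.65
tcp_pos: [0.5445, -0.165, 0.2988]
eef_rot: [[-1.0, -0.0, 0.001], [-0.0, 1.0, -0.003], [-0.001, -0.003, -1.0]]
ft_force: [-0.9, -4.5, 7.9]
grip_width: 0.232
grip_force: 117.0
```

```bash
python3 -m jog '{"gripper":[1.5,1.5,1.5,1.5,1.5,1.5,1.5,1.5],"xyz":[[0.05,0,-0.09],[0.1,0,-0.17],[0.15,0,-0.26],[0.2,0,-0.35],[0.25,0,-0.43],[0.3,0,-0.52],[0.3,0,-0.52],[0.3,0,-0.52]],"yaw":[0,0,0,0,0,0,0,0]}' 120
```

```text
time_s: 18.65
tcp_pos: [0.5466, -0.1651, 0.296]
eef_rot: [[-1.0, -0.0, -0.002], [-0.0, 1.0, -0.003], [0.002, -0.003, -1.0]]
ft_force: [-19.7, -1.9, 31.0]
grip_width: 0.231
grip_force: 119.6
```

```bash
python3 - <<'E'
from h import *
snap('side','s6');snap('wrist','w6');s=robot.sense();print(s['tcp_pos'],s['ft_force'],s['moment'])
a=load('s6')[0][115:185,225:295];b=load('w6')[0][150:384,140:380]
m=np.hstack([cv2.resize(a,(490,490),interpolation=cv2.INTER_CUBIC),cv2.resize(b,(310,302))[:,:] if 0 else cv2.copyMakeBorder(cv2.resize(b,(310,302)),0,188,0,0,cv2.BORDER_CONSTANT)])[:,:,::-1].copy()
cv2.imwrite('pics/m6.png',m)
E
```

```text
[ 0.54656739 -0.16507728  0.29598593] [-18.44851319  -1.05685796  30.79922796] [-0.27314216  2.65309365 -0.02771314]
```

View pics/m6.png

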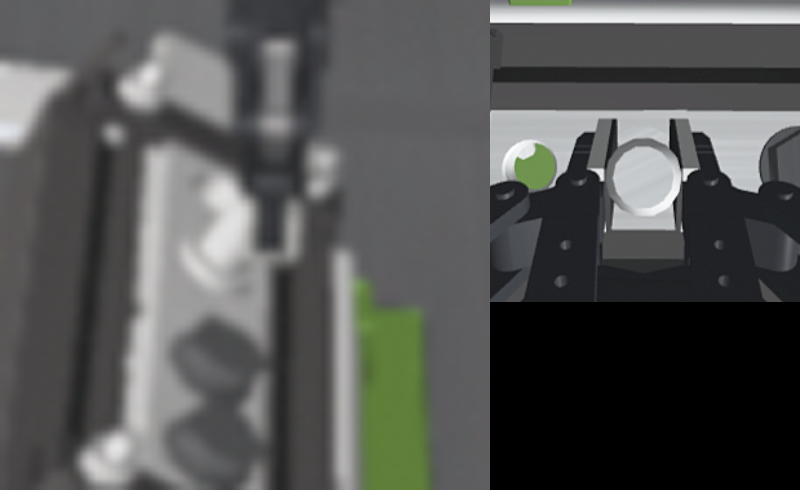

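```bash
python3 -m jog '{"gripper":[1.5,1.5,1.5,1.5,1.5,1.5,1.5,1.5],"xyz":[[0.02,0,-0.05],[0.05,0,-0.09],[0.05,0,-0.09],[0.05,0,-0.09],[0.05,0,-0.09],[0.05,0,-0.09],[0.05,0,-0.09],[0.05,0,-0.09]],"yaw":[0,0,0,0,0,0,0,0]}' 120; python3 -m jog '{"gripper":[1.5,1.5,1.5,1.5,1.5,1.5,1.5,1.5],"xyz":[[0,0,0],[0,0,0],[0,0,0],[0,0,0],[0,0,0],[0,0,0],[0,0,0],[0,0,0]],"yaw":[0,0,0,0,0,0,0,0]}' 50
```

```text
time_s: 19.75
tcp_pos: [0.5468, -0.1651, 0.2959]
eef_rot: [[-1.0, -0.0, -0.003], [-0.0, 1.0, -0.003], [0.003, -0.003, -1.0]]
ft_force: [-25.8, 0.1, 38.1]
grip_width: 0.232
grip_force: 120.4
time_s: 20.75
tcp_pos: [0.5468, -0.1651, 0.2959]
eef_rot: [[-1.0, -0.0, -0.003], [-0.0, 1.0, -0.003], [0.003, -0.003, -1.0]]
ft_force: [-25.7, 0.2, 39.0]
grip_width: 0.231
grip_force: 120.4
```

```bash
python3 -m jog '{"gripper":[1.5,1.5,1.5,1.5,3,3.8,3.8,3.8],"xyz":[[-0.1,0,0.15],[-0.2,0,0.3],[-0.2,0,0.33],[-0.2,0,0.33],[-0.2,0,0.33],[-0.2,0,0.33],[-0.2,0,0.33],[-0.2,0,0.33]],"yaw":[0,0,0,0,0,0,0,0]}' 30
```

```text
time_s: 21.75
tcp_pos: [0.5457, -0.1637, 0.2947]
eef_rot: [[-1.0, -0.001, -0.001], [-0.001, 1.0, 0.0], [0.001, 0.0, -1.0]]
ft_force: [0.1, 0.7, -1.0]
grip_width: 0.444
grip_force: 0.0
```

```bash
python3 -m jog '{"gripper":[3.8,3.8,3.8,3.8,3.8,3.8,3.8,3.8],"xyz":[[0,0,1],[0,0,3],[0,0,6],[0,0,10],[0,0,14],[-3,0,16],[-6,4,16],[-6,8,16]],"yaw":[0,0,0,0,0,0,0,0]}' 30 && python3 -m jog '{"gripper":[3.8,3.8,3.8,3.8,3.8,3.8,3.8,3.8],"xyz":[[-4,4,0],[-8,8,0],[-12,12,0],[-16,16,0],[-16,20,0],[-16,20,0],[-16,20,0],[-16,20,0]],"yaw":[0,0,0,0,0,0,0,0]}' 30 && python3 - <<'E'
from h import *
snap('side','s7');snap('top','t7')
a=load('s7')[0][110:185,220:300];b=load('t7')[0][150:225,270:350]
m=np.hstack([cv2.resize(i,None,fx=5,fy=5,interpolation=cv2.INTER_CUBIC) for i in(a,b)])[:,:,::-1].copy()
H=np.array([.5685,-.165,.1005]);n=np.array([-.5,0,.866])
for k,c in((.0,(255,0,255)),(.006,(0,255,0)),(.066,(0,0,255))):
    for f,x,y,o in(('s7',220,110,0),('t7',270,150,400)):
        u,v=proj(f,H+k*n);cv2.circle(m,(int((u-x)*5)+o,int((v-y)*5)),3,c,1)
cv2.imwrite('pics/m7.png',m)
E
```

```text
time_s: 22.75
tcp_pos: [0.4844, -0.0834, 0.4577]
eef_rot: [[-1.0, 0.001, 0.003], [0.001, 1.0, -0.001], [-0.003, -0.001, -1.0]]
ft_force: [-0.2, 0.6, 0.3]
grip_width: 0.445
grip_force: 0.0
time_s: 23.75
tcp_pos: [0.3261, 0.1154, 0.4555]
eef_rot: [[-1.0, 0.001, 0.0], [0.001, 1.0, -0.0], [-0.0, -0.0, -1.0]]
ft_force: [-0.8, -1.6, -0.3]
grip_width: 0.443
grip_force: 0.0
```

View pics/m7.png

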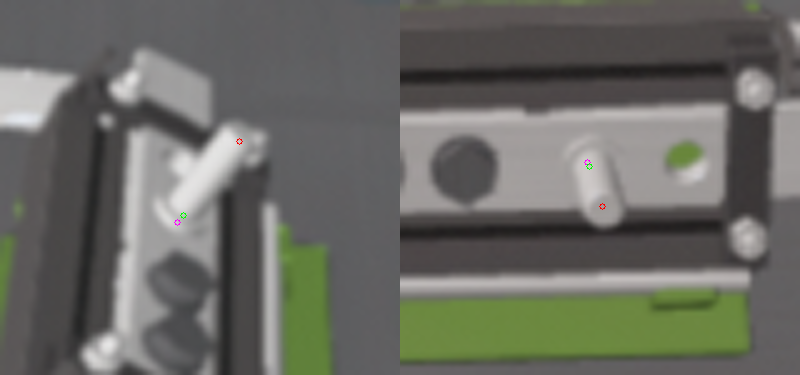

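```bash
python3 -m jog '{"gripper":[3.8,3.8,3.8,3.8,3.8,3.8,3.8,3.8],"xyz":[[3.5,-3.8,0],[7,-7.6,0],[10.5,-11.4,0],[14,-15.2,0],[17.5,-19,0],[21,-22.8,0],[24,-26,0],[26.4,-28.2,-0.2]],"yaw":[0,0,0,0,0,0,0,0]}' && python3 -m jog '{"gripper":[3.8,3.8,3.8,3.8,3.8,3.8,3.8,3.8],"xyz":[[0,0,0],[0,0,0],[0,0,0],[0,0,0],[0,0,0],[0,0,0],[0,0,0],[0,0,0]],"yaw":[0,0,0,0,0,0,0,0]}' && python3 - <<'E'
from h import *
snap('wrist','w8')
D=np.abs(load('w8')[0].astype(float)-load('w4')[0]).sum(2)
H=np.array([.5688,-.1648,.1005]);n=np.array([-.5,0,.866])
for k in(0,.006,.03,.066):print(k,np.round(proj('w8',H+k*n),1))
g=load('w8')[0].sum(2)//3
for r in range(84,176,4):
    c=np.where(D[r,215:305]>45)[0]+215
    print(r,(c[0],c[-1],len(c)) if len(c) else None, ' '.join(f'{x:3d}' for x in g[r,236:286:2]))
E
```

```text
time_s: 24.85
tcp_pos: [0.5906, -0.1687, 0.4524]
eef_rot: [[-1.0, 0.002, -0.001], [0.002, 1.0, 0.0], [0.001, 0.0, -1.0]]
ft_force: [0.3, 0.3, 0.9]
grip_width: 0.444
grip_force: 0.0
time_s: 25.85
tcp_pos: [0.5898, -0.1658, 0.4531]
eef_rot: [[-1.0, -0.001, -0.0], [-0.001, 1.0, 0.0], [0.0, 0.0, -1.0]]
ft_force: [-0.1, -0.2, -0.5]
grip_width: 0.445
grip_force: 0.0
0 [259.6 153.9]
0.006 [259.7 151.7]
0.03 [259.8 142.5]
0.066 [260.  125.4]
84 (np.int64(224), np.int64(227), 2) 120 120 120 120 119 120 120 120 119 120 121 121 121 121 120 121 120 121 120 120 120 120 120 121 120
88 (np.int64(225), np.int64(225), 1) 118 118 118 118 117 118 117 117 116 117 117 116 116 117 117 118 117 117 116 116 117 114 116 116 116
92 None 188 186 186 186 187 185 184 185 184 184 185 184 185 183 182 182 182 182 182 182 181 182 182 181 181
96 None 240 240 240 240 239 236 236 236 236 235 235 235 234 234 234 234 233 233 233 232 233 233 232 232 231
100 None  77  78  78  78  78  76  77  76  78  75  77  77  76  78  77  78  76  77  77  77  77  77  77  77  76
104 None  81  82  80  81  81  81  80  81  80  80  81  80  80  8
[... 1618 characters left out ...]
245 202 190 189 191 194 193 192 193
156 (np.int64(218), np.int64(272), 27) 187 187 189 169 192 193 191 118 150 177 203 223 233 240 244 247 238 191 196 194 192 192 192 192 192
160 (np.int64(217), np.int64(274), 27) 188 188 189 185 127 193 189 192 181 182 209 226 238 246 238 206 189 196 204 235 188 190 189 189 190
164 (np.int64(215), np.int64(271), 21) 192 192 193 192 196 171 171 197 198 197 189 190 195 202 201 193 191 238 195 192 193 194 194 193 193
168 (np.int64(255), np.int64(267), 13) 193 192 192 192 192 193 195 192 188 200 214 222 229 235 239 210 187 191 192 192 192 193 193 193 193
172 None 188 188 189 189 189 188 188 189 188 189 188 189 189 190 189 190 190 191 190 191 191 191 191 192 192
```

```bash
python3 -c "
from plant import robot
print(robot.job_done())"
```

```text
the job is handed in; nothing more can be done
None
```

The drift is standing in the plate hole nearest the joint with its collar down on the plate: at the end it stopped hard with the force straight along its axis, and the last camera check put it within about 1° of square sideways and its height within about 2 mm. I let go, moved the arm clear, saw nothing else disturbed, and handed the job in at about 26 s without seeing a verdict.

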